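Put away the cinnamon

TASK

Put away the cinnamon: drop the short broken pieces from the worktop into the jar, then close it - cap level on the neck, turned backwards until the thread drops into place, and screwed fully down. The long sticks were tipped crosswise onto the grooved drying tray: draw the pin comb through it until every stick lies down in a groove (do not touch those sticks with the fingers), and set the comb back in its rest. Leave the spice jars alone.

Things in the scene. Friction and masses are not known exactly. Their poses are not given: they have to be found in the camera images.
- tray: Fixed light-wood tray, 132 x 192 mm, walls 32 mm high, 6 mm thick (inside 120 x 180). Twelve grooves along its x, centres 15 mm apart (y = -82.5 ... +82.5 mm), between ridges 4 mm wide with round tops. Origin: centre of the underside; groove floor at z = 4 mm, ridge tops 14, wall tops 32. At the start the strips beyond y = 77 mm and -77 mm are free of sticks.
- stick1_mid (a point): Centre of a cinnamon stick, 80 mm long (its x), 9 mm thick, 12 g; 3 to 5 of them are there, aslant on the tray's ridges (centre 18.5 mm over the tray's underside; in a groove 8.5, top 1 mm under the ridge tops). Pushed sideways by the row of pins it turns flat against them and drops into the next empty groove; pins 1 to 4 mm above the ridges pass over settled sticks.
- stick2_mid (a point): Centre of a cinnamon stick, 80 mm long (its x), 9 mm thick, 12 g; 3 to 5 of them are there, aslant on the tray's ridges (centre 18.5 mm over the tray's underside; in a groove 8.5, top 1 mm under the ridge tops). Pushed sideways by the row of pins it turns flat against them and drops into the next empty groove; pins 1 to 4 mm above the ridges pass over settled sticks.
- stick3_mid (a point): Centre of a cinnamon stick, 80 mm long (its x), 9 mm thick, 12 g; 3 to 5 of them are there, aslant on the tray's ridges (centre 18.5 mm over the tray's underside; in a groove 8.5, top 1 mm under the ridge tops). Pushed sideways by the row of pins it turns flat against them and drops into the next empty groove; pins 1 to 4 mm above the ridges pass over settled sticks.
- stick4_mid (a point): Centre of a cinnamon stick, 80 mm long (its x), 9 mm thick, 12 g; 3 to 5 of them are there, aslant on the tray's ridges (centre 18.5 mm over the tray's underside; in a groove 8.5, top 1 mm under the ridge tops). Pushed sideways by the row of pins it turns flat against them and drops into the next empty groove; pins 1 to 4 mm above the ridges pass over settled sticks.
- stick5_mid (a point): Centre of a cinnamon stick, 80 mm long (its x), 9 mm thick, 12 g; 3 to 5 of them are there, aslant on the tray's ridges (centre 18.5 mm over the tray's underside; in a groove 8.5, top 1 mm under the ridge tops). Pushed sideways by the row of pins it turns flat against them and drops into the next empty groove; pins 1 to 4 mm above the ridges pass over settled sticks.
- comb_grip (a point): Centre of the comb's grip, a plate 44 (x) x 14 (y) x 40 mm; take it across y. Nothing stands above it. Below: head 96 x 20 x 12 mm, underside 30 mm below; nine steel pins 5 mm thick in a row 85 mm long (along x), tips 60 mm below. 90 g. Axes: x along the row, z up. Starts upright in its rest.
- rest_slot (a point): Centre of the slot mouth in the top of the comb rest, a fixed wooden block 120 x 47 mm, 34 mm high, on the worktop. Slot 98 mm (x) by 11 mm (y), right through. The comb stands with its pins in the slot and its head on the block: comb_grip 30 mm above this point, comb x along the slot's x, either way round.
- jar_rim (a point): Centre of the mouth of the fixed white jar, 98 mm above the worktop, z up. Body 76 mm across, shoulder 31 mm below this point; neck 43 mm across, edge bevelled, opening 38 mm wide and 90 mm deep. Cap heights (cap_mid above this point, mm): lugs lying on top of the threads -1 to +2.6 (+4 on a nib), dropped into the thread -2 to -3.3, fully home -7.5.
- jar: The jar (origin under its centre). Its neck has three equal right-hand threads, 18 mm a turn (0.05 mm a degree; clockwise from above is down). A cap lying on top of them jams on nibs if turned clockwise; turned backwards it climbs 0.05 mm a degree, within 120 degrees passes the thread ends and, if free to fall, drops 4.5 to 5.8 mm; 25 degrees farther nibs stop it. By chance it may land dropped.
- cap_mid (a point): Centre of the loose aluminium screw cap, 60 mm across, 25 mm high, 60 g, z up; starts right way up on the worktop near its front edge. Hollow below (20 mm deep, three lugs inside), 1.3 mm play round the neck. From dropped to home: 90 to 145 degrees clockwise. The hand must follow its rise and fall; let go, it drops by its own weight and stays level.
- piece1_mid (a point): Centre of a short broken piece of cinnamon, 22 (its x) x 15 (y) x 12 mm (z), 12 g, flat on the worktop near the front edge (centre 6 mm up); 3 to 5 of them are there. It is to lie inside the jar, below the rim.
- piece2_mid (a point): Centre of a short broken piece of cinnamon, 22 (its x) x 15 (y) x 12 mm (z), 12 g, flat on the worktop near the front edge (centre 6 mm up); 3 to 5 of them are there. It is to lie inside the jar, below the rim.
- piece3_mid (a point): Centre of a short broken piece of cinnamon, 22 (its x) x 15 (y) x 12 mm (z), 12 g, flat on the worktop near the front edge (centre 6 mm up); 3 to 5 of them are there. It is to lie inside the jar, below the rim.
- piece4_mid (a point): Centre of a short broken piece of cinnamon, 22 (its x) x 15 (y) x 12 mm (z), 12 g, flat on the worktop near the front edge (centre 6 mm up); 3 to 5 of them are there. It is to lie inside the jar, below the rim.
- piece5_mid (a point): Centre of a short broken piece of cinnamon, 22 (its x) x 15 (y) x 12 mm (z), 12 g, flat on the worktop near the front edge (centre 6 mm up); 3 to 5 of them are there. It is to lie inside the jar, below the rim.
- spice_a: Bystander: spice jar, 45 mm across, 105 mm high, loose, beyond the tray; origin at the centre of its underside.
- spice_b: Bystander: another spice jar, 46 mm across, 105 mm high, loose; origin at the centre of its underside.

How it is judged:
By the outcome, as a careful person would: the job done as asked, in the order asked, and still so for the second after the job is handed in, with the robot touching nothing.
Of stick1, stick2, stick3, stick4, stick5 only 3 to 5 are there at a start; the rules pass over those that are not, and their reading is None.
Of piece1, piece2, piece3, piece4, piece5 only 3 to 5 are there at a start; the rules pass over those that are not, and their reading is None.
At some moment in a run one of cap, piece1, piece2, piece3, piece4, piece5 may be knocked a few centimetres aside while the robot is not near it.
It also fails if it takes over 210 s, if anything falls off the work surface, if the arm or the gripper's body presses on something with over 40 N, if the wrist force passes 120 N, or if a joint passes its speed limit or range.

ROBOT

A 6-joint arm with a two-finger parallel gripper is mounted at the origin on a cart in front of the work surface, level with it; the furniture and walls round the work are solid. World frame = base frame: x ahead of the robot, y to its left, z up, the work surface at z = 0. Lengths are in m, angles in rad, forces in N, time in s.
With the tool pointing down it reaches from about 0.3 to 0.775 m from the base axis. Payload 14.6 kg.
Tool frame: the origin (TCP) lies between the finger pads; the fingertips stand 25 mm ahead of it and the grasp point (between the pads) lies 6 mm ahead of it (manip.tip_reach is the z of the fingertips in the tool frame, in m); z points along the fingers, y is the line along which they close (so a half turn about z gives the same grasp; the last joint's range is limited). The gripper opens to 85 mm and grips with 20 to 120 N. Pads are 22 mm wide; open, the fingers measure 114 mm over their backs; the gripper's body (76 mm by 85 mm) begins 54 mm behind the grasp point. The pads swing forward as they close: fully open they stand 13 mm farther back than shut.
Start: joints at [-1.265, 0.3, 1.521, -0, 1.321, -0.067], TCP at [0.2, -0.512, 0.256] pointing down, gripper open.
Joint ranges: [-3.03, 3.03], [-0.79, 2.21], [0.23, 2.52], [-1.04, 4.18], [0, 3.07], [-2.55, 2.55]. Speed limits (rad/s): [2.22, 2.22, 2.57, 3.14, 3.14, 3.14].

INTERFACE

Orientations are given as a unit quaternion [w, x, y, z].
In Python, from workcell import manip, planner, status, eyes gives the robot as it stands. Calls block until the motion is done:
- manip.move_to(position, orientation): joint-space move of the TCP to a pose.
- manip.move_straight(position, ori=None, speed=0.15, until_force=None): straight line of the TCP; ori=None keeps the orientation; speed is the mean speed in m/s. With until_force (N) it stops when the force on the tool has changed by that much, and returns True; else False.
- manip.move_j(angles): joint-space move.
- manip.set_gripper(opening, f_grip=None): finger opening in m; f_grip is the grip in N (None keeps the last); returns when the fingers have stopped.
- manip.wait(seconds).
- planner.inverse_kinematics(position, orientation): joint angles nearest the present ones, or None.
- status.get_obs(): the state.
- eyes.capture(name): name is "scene" or "top" or "wrist"; returns the picture (384x512x3 uint8, blue, green, red); there is no depth.
- eyes.get_calibration(name): a dict with "fx", "fy", "cx", "cy" (pixels), "k1" (the pictures are not rectified: a ray, as slopes to the right and down, at radius r is drawn at 1 + k1 r^2 times it, then the intrinsics apply), "R" (3x3) and "t" (3): a world point X has camera coordinates R X + t. Camera axes: x right, y down, z forward; pixel columns grow to the right and rows downward; lengths in m; the calibration is good to about 2 mm. A picture is of the moment at which its call begins: read the wrist's pose just before it. get_calibration takes no time and is no camera call; for the wrist camera it gives the pose at the moment of the call.
A pose or a line that the arm cannot do raises manip.MotionError and nothing moves.
- manip.finish_job(): hands the job in; it is judged then, once.
Trained networks look in the newest picture that a camera, given by its name, has taken for a name from the list of things; names that differ only in an ending like _2 or _b are one class to them, and where a whole thing is asked for, a point or a joint stands for the part that bears it (a point fixed in the world has none). Each returns a list of dicts, best first, with "conf" (0 to 1); they miss things now and then, are a little off and sometimes report something else, mostly with a low value. They report only what shows in the picture. A call takes as long as a camera call.
- eyes.look_for(camera, query): "pixel" ([column, row] in pixels, amid what is visible of it).
The state is a dict: "time_s": time; "joints": joint angles; "joint_vel": joint speeds; "effort": joint torques, N m; "ee_pos": TCP position; "tcp_rot": TCP orientation; "force": force on the tool from outside, world axes, zero at the start; "torque": the same for the moment, N m; "gripper_width": finger opening in m; "grasp_force": force on a finger pad.
Only numpy, scipy, OpenCV 4.12 (cv2) and the standard library are available. Lean on these libraries where they do the work, as an engineer would, in place of code of your own. Each camera call takes 0.05 s, during which the arm holds its last target. There are 200 camera calls.

## Working session

There is one attempt and no reset: what is moved stays moved. The work goes in short steps, each a Python script; the robot and the scene stay as the last script left them, time stands still between calls to the robot, and variables do not carry over. Pictures are saved under pics/ and viewed, at most 14 in all, crops included, and the job is handed in when it is done.

```bash
ls; mkdir -p pics
cat > h.py <<'E'
import numpy as np, cv2
from scipy.spatial.transform import Rotation as Rot
from workcell import manip, planner, status, eyes
def und(c,p):
    # pixel -> slopes
    x=np.array([(p[0]-c['cx'])/c['fx'],(p[1]-c['cy'])/c['fy']]); u=x.copy()
    for _ in range(20): u=x/(1+c['k1']*(u@u))
    return u
def ray(c,p):
    R=np.array(c['R']);t=np.array(c['t']);u=und(c,p)
    d=R.T@np.array([u[0],u[1],1.]);return -R.T@t,d/np.linalg.norm(d)
def at_z(c,p,z):
    o,d=ray(c,p);return o+d*(z-o[2])/d[2]
def proj(c,X):
    q=np.array(c['R'])@np.array(X)+np.array(c['t']);u=q[:2]/q[2];u=u*(1+c['k1']*(u@u))
    return np.array([c['fx']*u[0]+c['cx'],c['fy']*u[1]+c['cy']])
def tri(obs):
    A=np.zeros((3,3));b=np.zeros(3)
    for c,p in obs:
        o,d=ray(c,p);P=np.eye(3)-np.outer(d,d);A+=P;b+=P@o
    X=np.linalg.solve(A,b);return X,[np.linalg.norm(np.cross(X-ray(c,p)[0],ray(c,p)[1])) for c,p in obs]
def down(yaw):
    # tool z down, tool y (closing line) at angle yaw from world y
    q=(Rot.from_euler('z',yaw)*Rot.from_quat([1,0,0,0])).as_quat();return [q[3],q[0],q[1],q[2]]
def snap(cam,name=None):
    c=eyes.get_calibration(cam);im=eyes.capture(cam)
    if name: cv2.imwrite('pics/'+name+'.png',im)
    return c,im
E
python3 - <<'E'
from h import *
print({k:v for k,v in status.get_obs().items()})
for cam in('scene','top','wrist'):
    c,im=snap(cam,cam+'0'); print(cam,-np.array(c['R']).T@c['t'],c['fx'],np.round(c['R'],2).tolist())
    for q in ['tray','stick1_mid','comb_grip','rest_slot','jar_rim','jar','cap_mid','piece1_mid','spice_a']:
        r=eyes.look_for(cam,q); print(q,[(np.round(x['pixel'],0).tolist(),round(x['conf'],2)) for x in r if x['conf']>.2])
E
```

```text
pics
{'time_s': 0.0, 'joints': array([-1.26458939e+00,  3.00488859e-01,  1.52158595e+00,  2.54194102e-05,
        1.32070383e+00, -6.65497427e-02]), 'joint_vel': array([-4.62580995e-04,  3.94624925e-04, -1.09744945e-03, -4.73056581e-04,
       -2.65993436e-06,  1.37679850e-03]), 'effort': array([-5.95555655e-03, -5.43513072e+01, -3.61786795e+01, -4.09104105e-04,
        4.08964930e-03, -6.07494871e-05]), 'ee_pos': array([ 0.20026712, -0.51202197,  0.2557095 ]), 'tcp_rot': array([-5.90212158e-04,  9.82682188e-01,  1.85298046e-01, -5.86633960e-05]), 'force': array([ 0.4350936 , -0.0174001 ,  0.48834764]), 'torque': array([ 0.00224768, -0.00155333,  0.01366338]), 'grasp_force': 0.0, 'gripper_width': 0.08488846306986458}
scene [0.17937178 0.61997316 0.88172887] 481.309923488243 [[-0.85, -0.53, 0.0], [-0.37, 0.59, -0.72], [0.38, -0.61, -0.69]]
tray [([230.0, 256.0], 0.88), ([205.0, 195.0], 0.57), ([240.0, 170.0], 0.55)]
stick1_mid [([232.0, 238.0], 0.46)]
comb_grip [([289.0, 180.0], 0.76)]
rest_slot [([286.0, 194.0], 0.6), ([222.0, 250.0], 0.23)]
jar_rim [([328.0, 151.0], 0.9)]
jar [([331
[... 217 characters left out ...]
3984  0.91553536] 399.8254735101003 [[-0.0, -1.0, 0.01], [-0.99, 0.0, -0.12], [0.12, -0.01, -0.99]]
tray [([180.0, 188.0], 0.64)]
stick1_mid [([199.0, 181.0], 0.57)]
comb_grip [([298.0, 190.0], 0.73)]
rest_slot [([289.0, 188.0], 0.65), ([341.0, 267.0], 0.25)]
jar_rim [([181.0, 183.0], 0.67), ([370.0, 202.0], 0.58)]
jar [([370.0, 197.0], 0.85)]
cap_mid [([342.0, 268.0], 0.58)]
piece1_mid [([269.0, 242.0], 0.39)]
spice_a [([215.0, 121.0], 0.62), ([277.0, 130.0], 0.56)]
wrist [ 0.26232207 -0.48758554  0.3729795 ] 304.14658987464367 [[0.37, -0.93, 0.0], [-0.9, -0.35, 0.26], [-0.24, -0.1, -0.97]]
tray []
stick1_mid []
comb_grip []
rest_slot []
jar_rim []
jar []
cap_mid []
piece1_mid []
spice_a []
```

Run:
```python
import cv2
a=cv2.imread('pics/top0.png');b=cv2.imread('pics/scene0.png')
a=a[90:310,90:430];b=b[110:350,130:430]
cv2.imwrite('pics/topc.png',cv2.resize(a,(800,518),interpolation=cv2.INTER_CUBIC))
cv2.imwrite('pics/scc.png',cv2.resize(b,(750,600),interpolation=cv2.INTER_CUBIC))
```

```text
(no output)
```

View pics/topc.png

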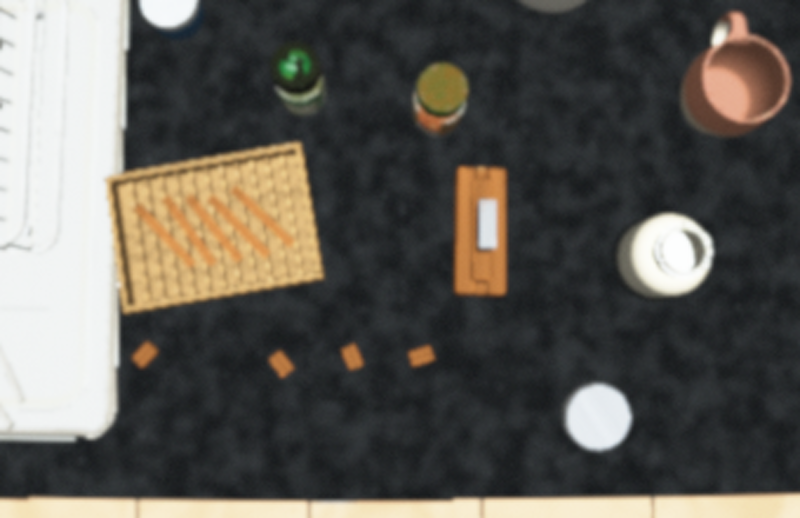

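View pics/scc.png

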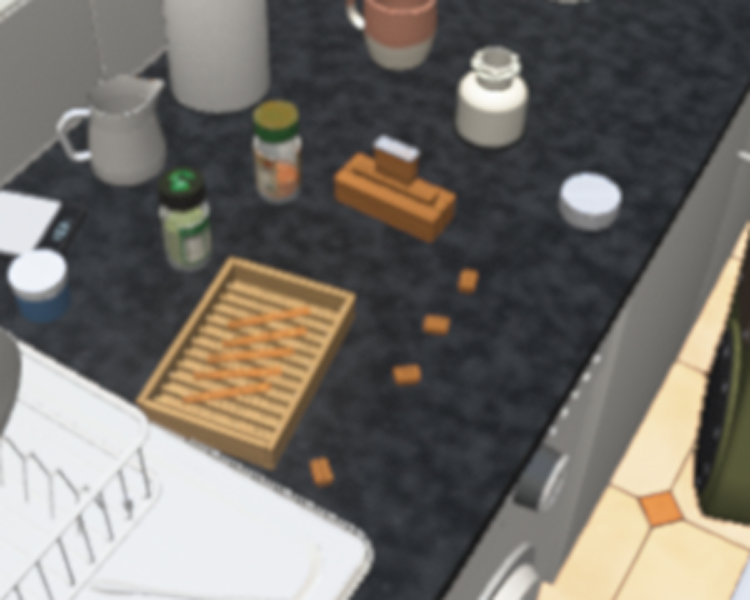

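The top view shows five aslant sticks on the tray (yaw about +10°), four pieces at crop pixels (145,354), (281,364), (352,357) and (422,356), the cap at (598,417), the jar rim at (680,250) and the comb in its rest at (485,225). The scene view agrees.

Run:
```python
from h import *
T,S=eyes.get_calibration('top'),eyes.get_calibration('scene')
tp=lambda x,y:(90+x/800*340,90+y/518*220); sp=lambda x,y:(130+x/2.5,110+y/2.5)
for n,a,b in [('p1',(145,354),(321,470)),('p2',(281,364),(407,374)),('p3',(352,357),(436,324)),('p4',(422,356),(468,280)),
  ('captop',(598,417),(590,188)),('rim',(680,252),(498,60)),('gripTop',(488,224),(396,148)),
  ('trayA',(108,178),(140,398)),('trayB',(302,143),(232,260)),('trayC',(323,280),(354,296)),('trayD',(124,313),(272,464)),
  ('restNE',(457,167),(364,154)),('restSE',(455,295),(333,182)),('green',(295,65),(182,185))]:
    X,e=tri([(T,tp(*a)),(S,sp(*b))]); print(n,X.round(3),np.round(e,4),'top z0/.006:',at_z(T,tp(*a),.006).round(3))
print('rest top corners z.034',[at_z(T,tp(*q),.034).round(4).tolist() for q in [(457,167),(506,167),(506,295),(455,295)]])
print('tray corners z.032',[at_z(T,tp(*q),.032).round(4).tolist() for q in [(108,178),(302,143),(323,280),(124,313)]])
im=cv2.imread('pics/top0.png');h=cv2.cvtColor(im,cv2.COLOR_BGR2HSV)
m=cv2.inRange(h,(3,90,70),(22,255,255));m[:225]=0;m[265:]=0
n,l,st,ce=cv2.connectedComponentsWithStats(m)
for i in range(1,n):
    if 20<st[i,4]<150: print('seg',st[i,4],ce[i].round(1),at_z(T,ce[i],.010).round(4))
print(manip.tip_reach)
```

```text
p1 [0.5   0.131 0.008] [0.001 0.001] top z0/.006: [0.499 0.131 0.006]
p2 [ 0.491 -0.     0.008] [0.0007 0.0007] top z0/.006: [ 0.49  -0.     0.006]
p3 [ 0.497 -0.068  0.007] [0.0009 0.0009] top z0/.006: [ 0.496 -0.068  0.006]
p4 [ 0.498 -0.135  0.008] [0.0009 0.0009] top z0/.006: [ 0.497 -0.136  0.006]
captop [ 0.441 -0.298  0.033] [0.0008 0.0008] top z0/.006: [ 0.437 -0.304  0.006]
rim [ 0.588 -0.359  0.101] [0.0004 0.0004] top z0/.006: [ 0.596 -0.39   0.006]
gripTop [ 0.616 -0.192  0.084] [0.001 0.001] top z0/.006: [ 0.624 -0.201  0.006]
trayA [0.668 0.166 0.03 ] [0.0012 0.0012] top z0/.006: [0.671 0.172 0.006]
trayB [ 0.702 -0.02   0.024] [0.0006 0.0006] top z0/.006: [ 0.705 -0.019  0.006]
trayC [ 0.571 -0.041  0.029] [0.0024 0.0024] top z0/.006: [ 0.57  -0.04   0.006]
trayD [0.539 0.151 0.012] [0.0001 0.0001] top z0/.006: [0.539 0.153 0.006]
restNE [ 0.657 -0.171  0.076] [0.0125 0.0125] top z0/.006: [ 0.681 -0.171  0.006]
restSE [ 0.595 -0.133  0.094] [0.0514 0.0514] top z0/.006: [ 0.555 -0.168  0.006]
green [ 0.757 -0.02   0.098] [0.0004 0.0004] top z0/.006: [ 0.784 -0.012  0.006]
rest top corners z.034 [[0.6756, -0.1691, 0.034], [0.6755, -0.2159, 0.034], [0.5539, -0.2136, 0.034], [0.5542, -0.1657, 0.034]]
tray corners z.032 [[0.6667, 0.1644, 0.032], [0.6997, -0.0214, 0.032], [0.5689, -0.042, 0.032], [0.5382, 0.1454, 0.032]]
seg 94 [151.2 240.2] [0.4997 0.1312 0.01  ]
seg 92 [239.3 241.3] [ 0.4971 -0.0679  0.01  ]
seg 94 [268.6 240.7] [ 0.4981 -0.1336  0.01  ]
seg 95 [209.1 244.1] [4.912e-01 1.000e-04 1.000e-02]
0.025
```

```bash
cat >> h.py <<'E'
def obs(k): return status.get_obs()[k]
def bestyaw(p,yaw,j6=0.):
    c=[]
    for k in(-1,0,1):
        q=planner.inverse_kinematics(list(p),down(yaw+k*np.pi))
        if q is not None: c.append((abs(q[5]-j6),yaw+k*np.pi))
    return min(c)[1]
def seg_piece(xy,name=None,r=.05):
    c,im=snap('wrist',name);h=cv2.cvtColor(im,cv2.COLOR_BGR2HSV)
    m=cv2.inRange(h,(3,90,50),(22,255,255))
    cs,_=cv2.findContours(m,cv2.RETR_EXTERNAL,cv2.CHAIN_APPROX_NONE);out=[]
    for k in cs:
        if cv2.contourArea(k)<60: continue
        P=np.array([at_z(c,p,.010)[:2] for p in k[:,0].astype(float)])
        (cx,cy),(w,hh),a=cv2.minAreaRect((P*1000).astype(np.float32))
        if max(w,hh)>40: continue
        ang=np.radians(a if w>=hh else a+90)   # long axis direction
        d=np.hypot(cx/1000-xy[0],cy/1000-xy[1])
        if d<r: out.append((d,np.array([cx,cy])/1000,ang,(round(max(w,hh),1),round(min(w,hh),1))))
    return min(out,key=lambda o:o[0])[1:] if out else None
def pick_piece(xy,name=None):
    manip.set_gripper(.036,25)
    manip.move_to([xy[0],xy[1],.15],down(bestyaw([*xy,.15],0)))
    s=seg_piece(xy,name);print('seg',s,obs('time_s'))
    if s is None: return False
    p,ang,_=s;yaw=bestyaw([*p,.06],ang)   # tool y perpendicular to long axis
    manip.move_to([*p,.07],down(yaw));manip.move_straight([*p,.028],speed=.1)
    manip.set_gripper(.008,25);w=obs('gripper_width')
    manip.move_straight([*p,.2],speed=.25);print('grip',w,obs('gripper_width'),obs('grasp_force'),obs('time_s'))
    return obs('gripper_width')>.009
E
python3 - <<'E'
from h import *
print(pick_piece([.498,-.134],'w1'))
yaw=bestyaw([.588,-.359,.2],0)
manip.move_to([.588,-.359,.2],down(yaw))
c,im=snap('wrist','wj');T=eyes.get_calibration('top');S=eyes.get_calibration('scene')
for x in eyes.look_for('wrist','jar_rim'): print(x['pixel'],x['conf'],at_z(c,x['pixel'],.098))
print(obs('ee_pos'),obs('time_s'),obs('joints').round(2))
E
```

```text
seg (array([ 0.49996426, -0.13217235]), np.float64(1.8813326943859594), (22.6, 15.7)) 3.875
grip 0.013785693976737883 0.01413509858489477 25.907289683818817 7.2417
True
[260.3, 176.4] 0.76 [ 0.6066433 -0.359222   0.098    ]
[ 0.58809546 -0.3584639   0.19997045] 8.775 [-0.6   0.66  1.13  0.    1.35  0.97]
```

View pics/wj.png

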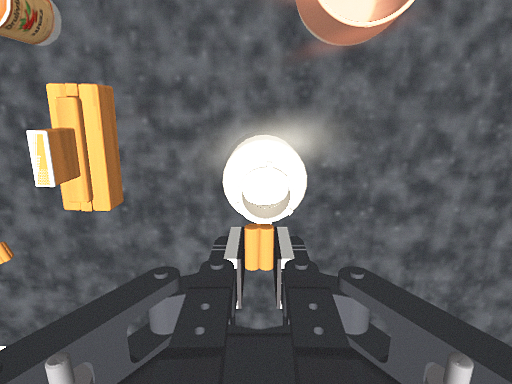

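Run:
```python
from h import *
im=cv2.imread('pics/wj.png');c=eyes.get_calibration('wrist')
X=np.array([.588,-.359,.098]);print(proj(c,X),proj(c,X-[0,0,.09]), proj(c,[.588,-.359,.067]))
g=cv2.resize(im[120:250,200:330],None,fx=4.6,fy=4.6,interpolation=cv2.INTER_CUBIC)
g=cv2.convertScaleAbs(g,alpha=1.6,beta=-150)
a=np.linspace(0,2*np.pi,90)
for r,z,col in((.0215,.098,(0,0,255)),(.019,.098,(0,160,0)),(.038,.067,(255,0,0))):
    pts=np.array([(proj(c,[X[0]+r*np.cos(t),X[1]+r*np.sin(t),z])-[200,120])*4.6 for t in a]).astype(np.int32)
    cv2.polylines(g,[pts],True,col,1)
cv2.imwrite('pics/wjc.png',g)
```

```text
[259.89494317 200.73988308] [259.55593254 175.41021273] [259.75246851 190.09258854]
```

View pics/wjc.png

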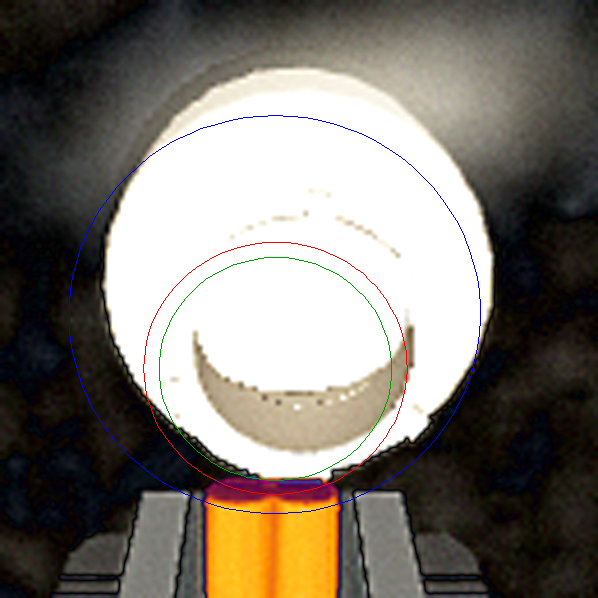

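Run:
```python
from h import *
c=eyes.get_calibration('wrist');X1=at_z(c,(266.1,195),.098);print(X1)
yaw=bestyaw([.53,-.36,.17],0)
manip.move_to([.535,X1[1],.17],down(yaw))
c2,im=snap('wrist','wj2');g=cv2.resize(im[60:250,170:350],None,fx=3.2,fy=3.2,interpolation=cv2.INTER_CUBIC)
g=cv2.convertScaleAbs(g,alpha=1.6,beta=-150);a=np.linspace(0,2*np.pi,90)
for r,z,col in((.0215,.098,(0,0,255)),(.019,.098,(0,160,0)),(.038,.067,(255,0,0))):
    pts=np.array([(proj(c2,[X1[0]+r*np.cos(t),X1[1]+r*np.sin(t),z])-[170,60])*3.2 for t in a]).astype(np.int32)
    cv2.polylines(g,[pts],True,col,1)
cv2.imwrite('pics/wj2c.png',g);print(proj(c2,X1),obs('ee_pos'))
```

```text
[ 0.59249833 -0.36361729  0.098     ]
[259.63032754 123.34848927] [ 0.53538877 -0.36361303  0.1708279 ]
```

View pics/wj2c.png

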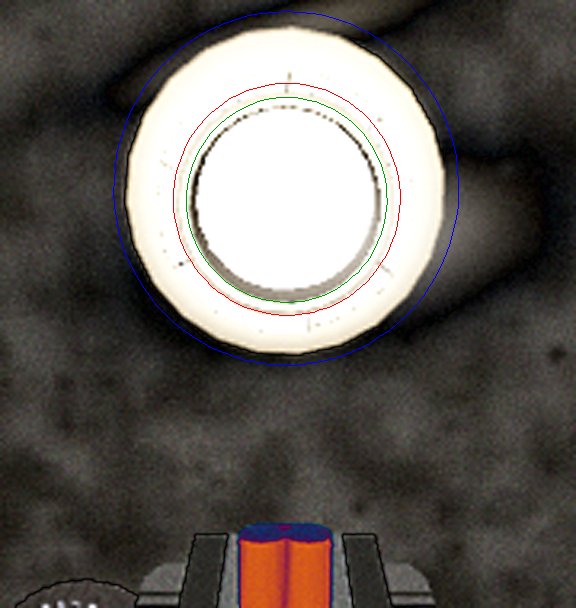

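The second wrist view confirms the mouth circle centred on the projection (crop (287,200)), so the rim is at (0.5925, -0.3635). Now I drop the piece and fetch the other three.

```bash
cat >> h.py <<'E'
JAR=np.array([.5925,-.3635])
def drop():
    yaw=bestyaw([*JAR,.2],0)
    manip.move_to([*JAR,.17],down(yaw));manip.move_straight([*JAR,.127],speed=.1)
    manip.set_gripper(.036);manip.wait(.2);manip.move_straight([*JAR,.19],speed=.25);print('dropped',obs('time_s'))
def top_pieces(name=None):
    T,im=snap('top',name);h=cv2.cvtColor(im,cv2.COLOR_BGR2HSV)
    m=cv2.inRange(h,(3,90,70),(22,255,255));m[:222]=0;m[290:]=0
    n,l,st,ce=cv2.connectedComponentsWithStats(m)
    return [at_z(T,ce[i],.010)[:2].round(4).tolist() for i in range(1,n) if 30<st[i,4]<150]
E
python3 - <<'E'
from h import *
drop()
for k in range(4):
    L=top_pieces('tp%d'%k);print(L)
    if not L: break
    xy=min(L,key=lambda p:p[1])
    if pick_piece(xy,'wp%d'%k): drop()
print(obs('time_s'))
E
```

```text
dropped 11.0417
[[0.4996, 0.1312], [0.4974, -0.0679], [0.4912, 0.0003]]
seg (array([ 0.49878311, -0.06645171]), np.float64(0.3996227346111985), (23.0, 15.1)) 12.55
grip 0.014061354064129025 0.014145542498048079 25.60180127620697 14.7417
dropped 17.4583
[[0.4997, 0.131], [0.4913, 0.0001]]
seg (array([0.4926937 , 0.00136601]), np.float64(0.6735989937310581), (23.0, 15.4)) 19.1917
grip 0.013906881303974522 0.01397990048611066 25.770353972911835 21.6
dropped 24.5417
[[0.4997, 0.131]]
seg (array([0.50036072, 0.13326175]), np.float64(2.4249947269515064), (22.9, 15.4)) 26.8833
grip 0.014006746984225035 0.014194069204913404 25.818856358528137 29.325
dropped 32.6833
[]
32.7333
```

Run:
```python
from h import *
manip.move_to([.535,JAR[1],.19],down(bestyaw([.53,-.36,.17],0)));c,a=snap('wrist')
manip.set_gripper(.085);
p=[.441,-.30];manip.move_to([p[0]-.04,p[1],.2],down(bestyaw([*p,.2],0)));c,b=snap('wrist')
r=eyes.look_for('wrist','cap_mid');print([(x['pixel'],x['conf'],at_z(c,x['pixel'],.025).round(4)) for x in r])
h=cv2.cvtColor(b,cv2.COLOR_BGR2HSV)
m=((h[...,1]<60)&(h[...,2]>140)).astype(np.uint8)
cs,_=cv2.findContours(m,cv2.RETR_EXTERNAL,cv2.CHAIN_APPROX_NONE)
for k in cs:
    if cv2.contourArea(k)>1000:
        P=np.array([at_z(c,q,.025)[:2] for q in k[:,0].astype(float)]).astype(np.float32)
        print('blob',cv2.contourArea(k),cv2.boundingRect(k),cv2.minEnclosingCircle(P*1000),cv2.fitEllipse(P*1000))
print(obs('ee_pos'),obs('joints').round(2),obs('time_s'))
cv2.imwrite('pics/jc.png',np.hstack([a[:280,130:400],b[:280,60:460]]))
```

```text
[([257.4, 137.8], 0.73, array([ 0.4414, -0.2988,  0.025 ])), ([322.8, 9.5], 0.48, array([ 0.5511, -0.3551,  0.025 ]))]
blob 1017.0 (425, 263, 45, 35) ((287.2640075683594, -506.804931640625), 27.691978454589844) ((290.2197265625, -507.8277282714844), (38.90231704711914, 49.97918701171875), 141.6002197265625)
blob 2040.5 (256, 263, 71, 45) ((283.4521789550781, -334.93719482421875), 41.58761978149414) ((282.650146484375, -334.66058349609375), (55.14902877807617, 78.82868957519531), 0.9087030291557312)
blob 1712.5 (199, 263, 54, 44) ((280.08740234375, -262.2432861328125), 36.803932189941406) ((279.6232604980469, -267.9632873535156), (49.85276412963867, 64.72081756591797), 37.44341278076172)
blob 1347.5 (330, 213, 76, 37) ((344.5224609375, -412.67095947265625), 39.927459716796875) ((348.093505859375, -413.0345764160156), (40.080772399902344, 72.8141098022461), 4.3411102294921875)
blob 2964.5 (255, 213, 75, 49) ((339.24102783203125, -334.3431091308594), 41.99304962158203) ((340.98675537109375, -335.75885009765625), (56.37102127075195, 86.75324249267578), 177.27488708496094)
blob 1573.0 (29, 213, 75, 48) ((338.3861389160156, -98.8825912475586), 41.06562423706055) ((340.6970520019531, -98.94532012939453), (60.82593536376953, 69.73564910888672), 9.260968208312988)
blob 3035.0 (405, 212, 77, 49) ((339.9847412109375, -492.4888000488281), 41.64653015136719) ((340.7126159667969, -491.4709167480469), (56.52727508544922, 85.1927261352539), 6.0679707527160645)
blob 3010.5 (226, 105, 63, 64) ((441.5135498046875, -298.437744140625), 30.22409439086914) ((441.29107666015625, -298.48779296875), (58.55911636352539, 58.778263092041016), 55.9832878112793)
[ 0.40171053 -0.30042232  0.20009769] [-0.72  0.25  1.72  0.    1.17  0.86] 34.4083
```

View pics/jc.png

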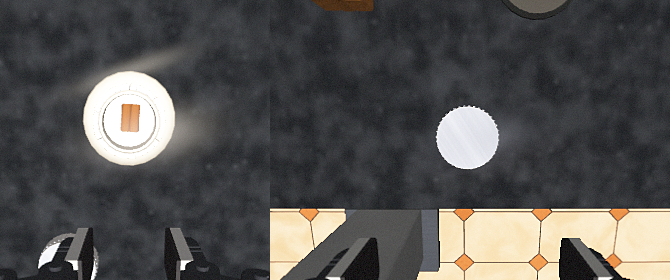

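Four pieces are in the jar (left view) and the cap is alone at (0.4413, -0.2985) (right view). Next: grasp the cap and lower it onto the neck.

```bash
cat >> h.py <<'E'
Y0=.3
E
python3 - <<'E'
from h import *
C=[.4413,-.2985]
manip.move_to([*C,.09],down(Y0));manip.wait(.2)
print('j6',obs('joints')[5]);hit=manip.move_straight([*C,.022],speed=.06,until_force=6);print(hit,obs('ee_pos'))
z0=obs('ee_pos')[2]
manip.set_gripper(.05,40);print('w',obs('gripper_width'),obs('grasp_force'),obs('force'))
manip.move_straight([*C,.2],speed=.2);manip.move_to([*JAR,.17],down(Y0));manip.wait(.3)
f0=obs('force');print('held',obs('gripper_width'),f0)
hit=manip.move_straight([*JAR,.0995+z0-.0125-.004],speed=.03,until_force=5)
z=obs('ee_pos')[2];print(hit,'cap_mid rel rim (mm)',(z-z0+.0125-.098)*1000,obs('force')-f0,obs('ee_pos'),'z0',z0,obs('time_s'))
E
```

```text
j6 0.6083166415750411
False [ 0.4414808  -0.29863882  0.02236884]
w 0.05968718453881813 42.168170465156436 [-3.05508355  1.00497443  7.81804166]
held 0.05970056203726443 [-0.66783165  0.14326624 -0.69259047]
True cap_mid rel rim (mm) 2.411315851711768 [-0.85608669  0.53841775  6.19628852] [ 0.59253507 -0.36353912  0.11028015] z0 0.022368836634412116 40.6333
```

```bash
cat >> h.py <<'E'
def turn(z,yaw):
    t=obs('time_s');manip.move_to([*JAR,z],down(yaw));o=status.get_obs()
    return round(o['torque'][2],3),o['force'].round(2).tolist(),round(o['time_s']-t,2)
E
python3 - <<'E'
from h import *
z=obs('ee_pos')[2];yaw=Y0
manip.set_gripper(.066);manip.wait(.4);b=status.get_obs();print('free',b['force'].round(2),b['torque'].round(3))
for k in range(3):
    manip.set_gripper(.05,40);g=status.get_obs()
    yaw+=np.radians(20);z+=.001
    r=turn(z,yaw);print(k,round(np.degrees(yaw-Y0)),r,'at grip',g['torque'][2].round(3),g['force'].round(1),'w',obs('gripper_width').round(4))
    manip.set_gripper(.066);manip.wait(.3)
    print(obs('time_s'),obs('ee_pos'))
    if abs(r[0]-b['torque'][2])>.4: break
E
```

```text
free [ 0.16  0.09 -0.62] [ 0.003 -0.    -0.04 ]Traceback (most recent call last):
  File "<stdin>", line 7, in <module>
AttributeError: 'float' object has no attribute 'round'
```

Run:
```python
from h import *
o=status.get_obs();print('after first 20',o['torque'].round(3),o['force'].round(1),o['gripper_width'])
z=.11028+.001;yaw=Y0+np.radians(20)
manip.set_gripper(.066);manip.wait(.3);b=status.get_obs();print('free',b['force'].round(2),b['torque'].round(3),b['ee_pos'])
for k in range(3):
    manip.set_gripper(.05,40);g=status.get_obs()
    yaw+=np.radians(20);z+=.001
    r=turn(z,yaw);print(k,round(np.degrees(yaw-Y0)),r,'at grip',round(g['torque'][2],3),g['force'].round(1))
    manip.set_gripper(.066);manip.wait(.3)
    print(obs('time_s'))
    if abs(r[0]-b['torque'][2])>.4: break
```

```text
after first 20 [-0.009 -0.029 -0.008] [-0.2 -0.4 -0.6] 0.059877750198527646
free [-1.08  0.77 -0.03] [-0.016 -0.033  0.006] [ 0.59249978 -0.36351092  0.11130868]
0 40 (np.float64(-0.074), [-3.49, 3.82, 6.29], 0.43) at grip -0.051 [-1.1 -0.2  4.9]
43.6333
1 60 (np.float64(-0.573), [-4.85, 2.26, 0.26], 0.42) at grip -0.105 [-1.5  1.1  3.8]
44.8167
```

```bash
cat >> h.py <<'E'
def touch(yaw,dz=.0):
    # height of cap_mid over the rim (mm), from touching the cap's top
    p=JAR
    z=obs('ee_pos')[2]
    if z<.16: manip.move_straight([*p,.165],speed=.25)
    manip.set_gripper(0.,20);manip.move_straight([*p,.143],speed=.15);manip.wait(.2)
    hit=manip.move_straight([*p,.120],speed=.01,until_force=1.5);z=obs('ee_pos')[2]
    manip.move_straight([*p,.165],speed=.25);return hit,round((z-.025-.0125-.098)*1000,2)
E
python3 - <<'E'
from h import *
print(touch(0));print(obs('time_s'),obs('joints').round(2))
manip.move_to([.535,JAR[1],.19],down(bestyaw([.53,-.36,.17],0)));c,a=snap('wrist','wcap')
cv2.imwrite('pics/wcapc.png',cv2.resize(a[60:260,150:370],None,fx=2.7,fy=2.7))
E
```

```text
(True, np.float64(-1.87))
47.7167 [-0.6   0.7   1.14  0.    1.3  -0.38]
```

View pics/wcapc.png

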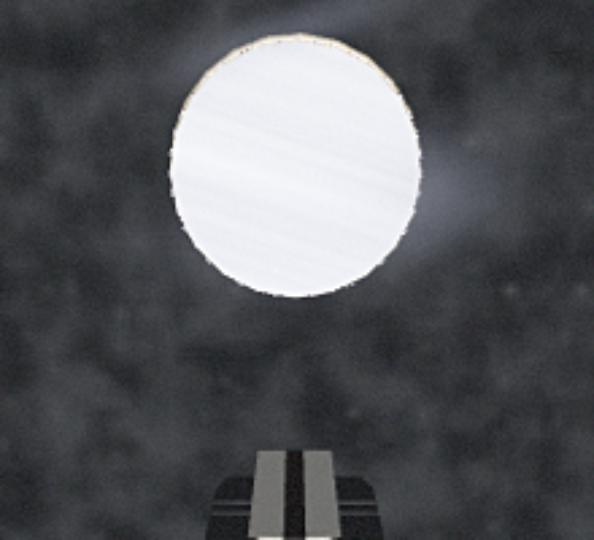

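Run:
```python
from h import *
yaw=Y0+np.radians(60);z=.1075
manip.move_to([*JAR,.165],down(yaw));manip.set_gripper(.072);manip.move_straight([*JAR,z],speed=.1);manip.wait(.3)
b=status.get_obs();manip.set_gripper(.05,60);g=status.get_obs();print('grip',g['force'].round(1),g['torque'].round(3),g['gripper_width'],'free tz',b['torque'][2])
done=0
for k in range(11):
    s=15;done+=s;yaw-=np.radians(s);z-=s*.05e-3
    r=turn(z,yaw);print(done,r)
    if abs(r[0]-b['torque'][2])>.8 and k>1: break
    if abs(r[1][2])>25: break
manip.wait(.2);manip.set_gripper(.072);manip.wait(.3)
print(touch(0),obs('time_s'))
```

```text
grip [-2.1  2.   5.3] [ 0.286  0.413 -0.108] 0.05894590824065281 free tz 0.019232646040513373
15 (np.float64(-0.077), [0.21, -0.07, 6.16], 0.36)
30 (np.float64(-0.085), [0.02, 0.94, 6.18], 0.36)
45 (np.float64(-0.049), [-0.5, 1.03, 3.59], 0.36)
60 (np.float64(0.021), [-0.54, -0.5, -1.73], 0.36)
75 (np.float64(-0.025), [0.44, 0.06, -0.67], 0.36)
90 (np.float64(0.026), [0.62, 0.46, -1.17], 0.36)
105 (np.float64(-0.004), [0.96, 0.4, 3.65], 0.36)
120 (np.float64(-0.027), [-0.31, 0.14, 9.73], 0.36)
135 (np.float64(-0.094), [-0.32, 1.41, 11.65], 0.36)
150 (np.float64(-0.598), [-2.94, 1.0, 15.51], 0.36)
165 (np.float64(-0.505), [-5.84, -0.11, 20.54], 0.36)
(True, np.float64(-7.49)) 60.1583
```

The cap reads −7.5 mm, so it is fully home. Next I measure the comb and tray from close by.

Run:
```python
from h import *
manip.set_gripper(.04,30)
views=[]
for dx in(-.055,-.02):
    P=[.615+dx,-.192,.21];manip.move_to(P,down(bestyaw(P,0)));c,im=snap('wrist','wc%d'%(-dx*1000));views.append((c,im))
    r=eyes.look_for('wrist','comb_grip');print([(x['pixel'],round(x['conf'],2),at_z(c,x['pixel'],.084).round(4)) for x in r][:2])
    h=cv2.cvtColor(im,cv2.COLOR_BGR2HSV);m=((h[...,1]<70)&(h[...,2]>150)).astype(np.uint8);m[250:]=0
    cs,_=cv2.findContours(m,cv2.RETR_EXTERNAL,cv2.CHAIN_APPROX_NONE)
    for k in cs:
        if cv2.contourArea(k)<150: continue
        Q=np.array([at_z(c,q,.084)[:2] for q in k[:,0].astype(float)]).astype(np.float32)*1000
        print('white',cv2.boundingRect(k),cv2.minAreaRect(Q))
    m=cv2.inRange(h,(3,90,50),(22,255,255));m[250:]=0
    cs,_=cv2.findContours(m,cv2.RETR_EXTERNAL,cv2.CHAIN_APPROX_NONE)
    for k in cs:
        if cv2.contourArea(k)<2000: continue
        Q=np.array([at_z(c,q,.034)[:2] for q in k[:,0].astype(float)]).astype(np.float32)*1000
        print('wood',cv2.boundingRect(k),cv2.minAreaRect(Q))
P=[.56,.06,.3];manip.move_to(P,down(bestyaw(P,0)));c,t=snap('wrist','wt')
print(obs('time_s'),proj(c,[.6175,.0615,.032]))
cv2.imwrite('pics/ct.png',np.vstack([views[1][1][:240],t[:290]]))
```

```text
[([256.8, 118.7], 0.71, array([ 0.6193, -0.1905,  0.084 ]))]
white (447, 113, 65, 81) ((590.8299560546875, -369.75042724609375), (65.94662475585938, 51.84477233886719), 12.207914352416992)
white (388, 106, 87, 83) ((598.526123046875, -324.75958251953125), (63.2647590637207, 66.24725341796875), 83.10498046875)
white (245, 92, 21, 58) ((617.312744140625, -189.06756591796875), (15.19658088684082, 43.439178466796875), 88.78842163085938)
wood (231, 51, 53, 131) ((617.1049194335938, -189.32049560546875), (46.55532455444336, 118.83827209472656), 88.6748046875)
wood (0, 22, 119, 163) ((629.3765258789062, 16.272239685058594), (130.32791137695312, 124.9896240234375), 9.644865989685059)
[([255.3, 155.6], 0.78, array([ 0.626 , -0.1891,  0.084 ]))]
white (441, 161, 71, 76) ((589.1937255859375, -373.4690246582031), (66.87159729003906, 58.82954406738281), 12.519099235534668)
white (383, 142, 92, 83) ((606.536376953125, -325.0096435546875), (65.39717864990234, 66.12217712402344), 71.75485229492188)
white (246, 139, 20, 55) ((617.0496215820312, -189.117431640625), (15.168343544006348, 43.92021560668945), 88.61662292480469)
white (15, 0, 44, 15) ((732.236328125, -33.25230407714844), (7.414210796356201, 32.01865005493164), 5.538222789764404)
wood (232, 92, 51, 124) ((617.3927001953125, -189.3214111328125), (46.605224609375, 119.26644134521484), 88.77809143066406)
wood (0, 64, 123, 155) ((629.2323608398438, 20.270095825195312), (130.08279418945312, 133.62611389160156), 10.055526733398438)
64.6667 [259.46407705 205.301227  ]
```

View pics/ct.png

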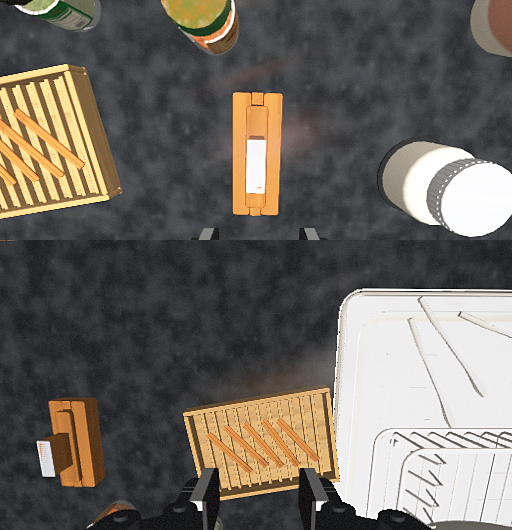

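The comb is upright in its rest (flush, yaw about −1.3°) at (0.617, −0.189), and the five sticks are still aslant. Now the tray pose from close by, then take the comb.

Run:
```python
from h import *
P=[.53,.03,.28];manip.move_to(P,down(0));c,im=snap('wrist','wt2');T,ti=snap('top')
for nm,cc,i in(('wrist',c,im),('top',T,ti)):
    h=cv2.cvtColor(i,cv2.COLOR_BGR2HSV);m=cv2.inRange(h,(3,60,60),(28,255,255));m=cv2.morphologyEx(m,cv2.MORPH_CLOSE,np.ones((5,5)))
    cs,_=cv2.findContours(m,cv2.RETR_EXTERNAL,cv2.CHAIN_APPROX_NONE)
    for k in cs:
        if cv2.contourArea(k)<3000: continue
        Q=np.array([at_z(cc,q,.032)[:2] for q in k[:,0].astype(float)]).astype(np.float32)*1000
        print(nm,cv2.boundingRect(k),cv2.minAreaRect(Q))
P=[.6172,-.189,.15];manip.set_gripper(.04,60);manip.move_to(P,down(-.023))
c,im=snap('wrist');h=cv2.cvtColor(im,cv2.COLOR_BGR2HSV);m=((h[...,1]<70)&(h[...,2]>150)).astype(np.uint8)
manip.move_straight([.6172,-.189,.074],speed=.08,until_force=6)
print(obs('ee_pos'),obs('joints').round(2));manip.set_gripper(.008,60);o=status.get_obs();print(o['gripper_width'],o['force'].round(1))
manip.move_straight([.6172,-.189,.19],speed=.12);o=status.get_obs();print(o['gripper_width'],o['force'].round(1),o['time_s'])
```

```text
wrist (410, 274, 102, 67) ((359.6441345214844, -276.69793701171875), (196.44142150878906, 77.30905151367188), 56.49000549316406)
wrist (0, 273, 108, 72) ((356.9653015136719, 343.5696105957031), (83.10633087158203, 209.2557830810547), 33.40058135986328)
wrist (410, 34, 70, 111) ((617.3715209960938, -183.12677001953125), (65.6644515991211, 120.85733795166016), 88.5346908569336)
wrist (132, 8, 211, 152) ((614.31787109375, 50.32067108154297), (151.9163818359375, 219.7816925048828), 9.661721229553223)
top (174, 296, 338, 88) ((284.0332946777344, -305.5790100097656), (755.7915649414062, 195.91458129882812), 87.5610122680664)
top (135, 150, 93, 66) ((620.5418090820312, 62.409584045410156), (138.34239196777344, 194.5234375), 9.65836238861084)
[ 0.61749499 -0.18912746  0.07463943] [-0.35  0.7   1.38 -0.    1.07  1.24]
0.0132850247760498 [-2.3 -0.3  3.9]
0.013386869491282004 [ 0.6  0.8 -0.9] 71.2583
```

Run:
```python
from h import *
im=cv2.imread('pics/wt2.png')
# calibration for that picture: recover from pose via present calib (rigid to TCP)
o=status.get_obs();c=eyes.get_calibration('wrist')
def RT(o_pos,q): 
    M=np.eye(4);M[:3,:3]=Rot.from_quat([q[1],q[2],q[3],q[0]]).as_matrix();M[:3,3]=o_pos;return M
W=np.eye(4);W[:3,:3]=c['R'];W[:3,3]=c['t']
E_=W@RT(o['ee_pos'],o['tcp_rot'])
M=E_@np.linalg.inv(RT([.53,.03,.28],down(0)));c=dict(c);c['R']=M[:3,:3];c['t']=M[:3,3]
X=np.array([.6205,.0625,0]);y=.1686;R=Rot.from_euler('z',y).as_matrix()
s=3.3;x0,y0=115,0
g=cv2.resize(im[y0:180,x0:355],None,fx=s,fy=s,interpolation=cv2.INTER_CUBIC)
def pl(pts,col):
    cv2.polylines(g,[np.array([(proj(c,X+R@np.array(p))-[x0,y0])*s for p in pts]).astype(np.int32)],True,col,1)
for a,b,z,col in((.066,.096,.032,(0,0,255)),(.060,.090,.032,(255,0,0))):
    pl([(-a,-b,z),(a,-b,z),(a,b,z),(-a,b,z)],col)
cv2.imwrite('pics/wt2c.png',g)
```

```text
(no output)
```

View pics/wt2c.png

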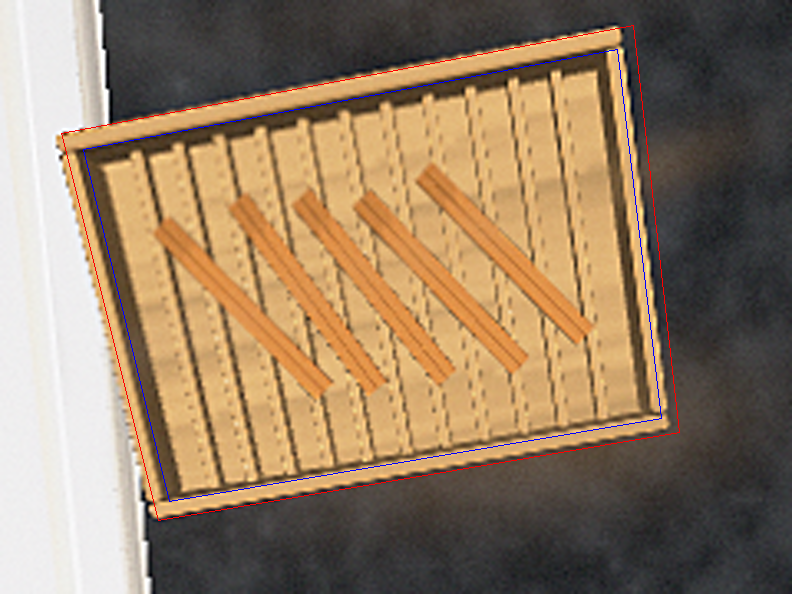

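The overlay shows the tray outline shifted about 3 mm towards +y from the prediction (right outer edge at (622,30)–(668,425)), so I use centre (0.621, 0.064). Now the sweep from −y to +y.

```bash
cat >> h.py <<'E'
TR=np.array([.621,.064]);TY=.1686
def tp(lx,ly,z):
    return [TR[0]+lx*np.cos(TY)-ly*np.sin(TY),TR[1]+lx*np.sin(TY)+ly*np.cos(TY),z]
ZS=.0746+.0122   # pins tips 2.2 mm over the ridges
def sweep(a,b,lx=0,z=ZS,speed=.035):
    hit=manip.move_straight(tp(lx,b,z),speed=speed,until_force=25);o=status.get_obs()
    print('sweep',hit,o['force'].round(1),o['ee_pos'].round(4),o['gripper_width'],o['time_s'])
E
python3 - <<'E'
from h import *
manip.move_to(tp(0,-.081,.19),down(TY));manip.move_straight(tp(0,-.081,.11),speed=.1);manip.wait(.2)
print('down hit',manip.move_straight(tp(0,-.081,ZS),speed=.03,until_force=6),obs('ee_pos'))
sweep(-.081,.079)
c,im=snap('wrist','s1');S,si=snap('scene','s1s')
cv2.imwrite('pics/s1c.png',np.vstack([cv2.resize(im[0:240,60:400],(680,480))[:340],cv2.resize(si[190:320,180:300],(240,260))[:, :].repeat(1,axis=0) if 0 else cv2.resize(si[190:310,160:330],(680,260))[:260]]))
E
```

```text
down hit False [ 0.63471164 -0.01585733  0.08701788]
sweep True [ 1.2 -7.   5.8] [0.6178 0.0873 0.0883] 0.013494208982971734 76.8667
```

View pics/s1c.png

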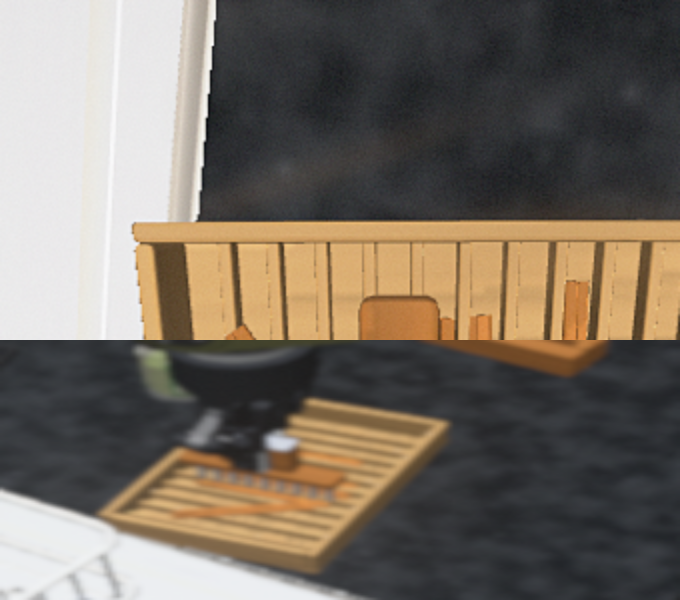

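Run:
```python
from h import *
manip.move_straight(tp(0,.012,.0875),speed=.03);manip.move_straight(tp(0,.012,.14),speed=.12)
P=[.50,-.01,.22];manip.move_to(P,down(TY));c,im=snap('wrist','s2')
q=[proj(c,tp(a,b,.014)) for a in(-.06,.06) for b in(-.09,.09)];print(np.round(q),obs('time_s'))
q=np.array(q);x0,y0=np.maximum(q.min(0)-20,0).astype(int);x1,y1=np.minimum(q.max(0)+20,[512,384]).astype(int)
g=im[y0:y1,x0:x1];s=min(800/g.shape[1],600/g.shape[0]);cv2.imwrite('pics/s2c.png',cv2.resize(g,None,fx=s,fy=s,interpolation=cv2.INTER_CUBIC))
```

```text
[[296. 104.]
 [120. 104.]
 [300. -31.]
 [105. -30.]] 78.8667
```

View pics/s2c.png

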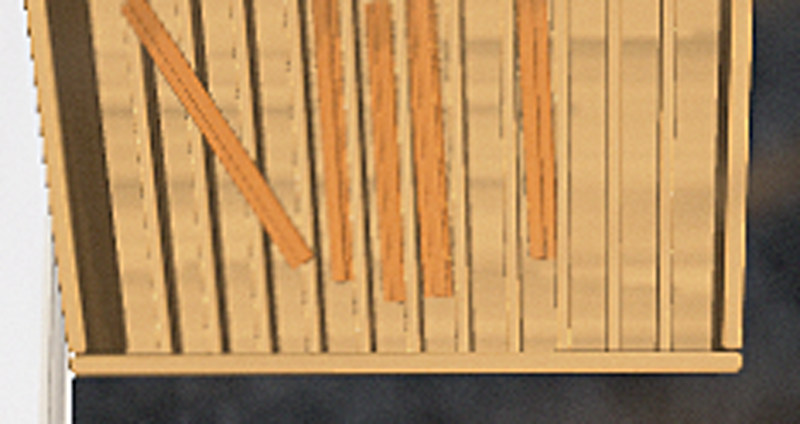

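```bash
cat >> h.py <<'E'
def look_tray(name,P=(.54,.035,.27)):
    manip.move_to(list(P),down(TY));c,im=snap('wrist',name)
    q=np.array([proj(c,tp(a,b,.014)) for a in(-.066,.066) for b in(-.096,.096)])
    x0,y0=np.maximum(q.min(0)-10,0).astype(int);x1,y1=np.minimum(q.max(0)+10,[512,384]).astype(int)
    g=im[y0:y1,x0:x1];s=min(800/g.shape[1],600/g.shape[0]);g=cv2.resize(g,None,fx=s,fy=s,interpolation=cv2.INTER_CUBIC)
    for k in range(12):
        for a in(-.055,.055):
            u=(proj(c,tp(a,-.0825+.015*k,.004))-[x0,y0])*s;cv2.circle(g,tuple(int(v) for v in u),3,(255,0,0),-1)
    cv2.imwrite('pics/'+name+'c.png',g);print(obs('time_s'))
E
python3 - <<'E'
from h import *
look_tray('s3')
E
```

```text
79.325
```

View pics/s3c.png

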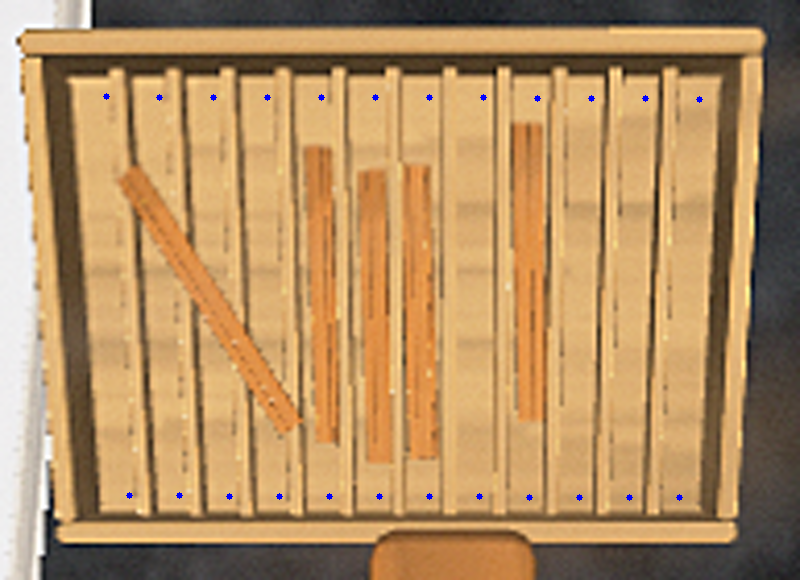

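Four sticks lie in grooves; one is still aslant, from (130,175) to (290,425). I continue the sweep towards +y.

Run:
```python
from h import *
manip.move_to(tp(0,.010,.15),down(TY));manip.wait(.1)
print('down hit',manip.move_straight(tp(0,.010,ZS),speed=.04,until_force=6),obs('ee_pos'))
sweep(0,.077,speed=.025)
o=status.get_obs();p=o['ee_pos'];manip.move_straight([p[0],p[1],.16],speed=.12)
print(obs('gripper_width'));look_tray('s4')
```

```text
down hit False [0.6194133  0.07385461 0.08701983]
sweep True [ 0.8  0.1 -2.1] [0.6119 0.119  0.0879] 0.0133878446213299 83.5583
0.013439200471732502
85.0333
```

View pics/s4c.png

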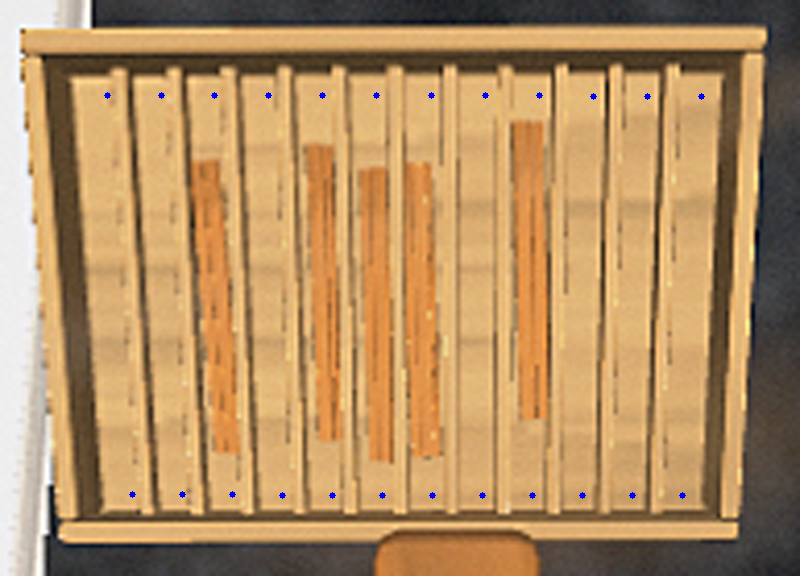

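All five sticks now lie between the ridges (the last at (215,300)). Back to the rest with the comb.

Run:
```python
from h import *
G=[.6174,-.1891]
manip.move_straight([.54,.035,.24]);manip.move_to([*G,.19],down(-.023));manip.move_straight([*G,.12],speed=.12);manip.wait(.3)
hit=manip.move_straight([*G,.0735],speed=.03,until_force=4);o=status.get_obs();print(hit,o['ee_pos'],o['force'].round(1),o['time_s'])
if o['ee_pos'][2]<.077:
    manip.set_gripper(.04);manip.wait(.2);manip.move_straight([*G,.16],speed=.15)
    P=[.57,-.19,.22];manip.move_to(P,down(0));c,im=snap('wrist')
    h=cv2.cvtColor(im,cv2.COLOR_BGR2HSV);m=((h[...,1]<70)&(h[...,2]>150)).astype(np.uint8);m[250:]=0
    cs,_=cv2.findContours(m,cv2.RETR_EXTERNAL,cv2.CHAIN_APPROX_NONE)
    for k in cs:
        if 150<cv2.contourArea(k)<2500: print('white',cv2.minAreaRect(np.array([at_z(c,q,.084)[:2] for q in k[:,0].astype(float)]).astype(np.float32)*1000))
    S,si=snap('scene');T,ti=snap('top')
    cv2.imwrite('pics/fin.png',np.hstack([cv2.resize(si[110:310,170:400],(460,400)),cv2.resize(im[:300,40:295],(340,400))]));print(top_pieces())
```

```text
True [ 0.61736157 -0.18910208  0.0745391 ] [-1.3  0.1  5.9] 88.7833
white ((617.0952758789062, -188.5994110107422), (15.17526626586914, 43.09468078613281), 88.71082305908203)
[]
```

View pics/fin.png

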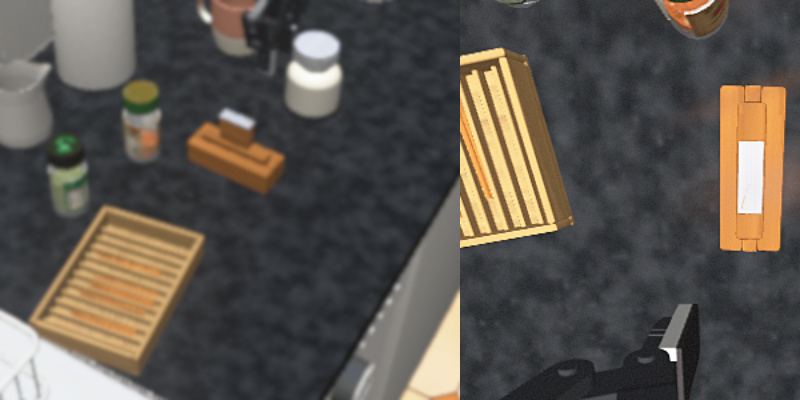

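The final views show the comb seated in its rest, the cap on the jar, the sticks in their grooves, the spice jars where they were and the worktop clear. Handing in.

```bash
python3 -c "
from h import *
print(manip.finish_job(),obs('time_s'))"
```

```text
the job is handed in; nothing more can be done
the job is handed in; nothing more can be done
```

Job handed in at about 90 s of robot time: all four pieces are in the jar, the cap is screwed fully down (measured 7.5 mm below the rim), all five sticks lie in grooves, the comb is back in its rest, and the spice jars are untouched.

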